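Stack the top tray onto its storeroom module

ROBOT

A 6-joint arm with a two-finger parallel gripper is mounted at the origin on the work surface. World frame = base frame: x ahead of the robot, y to its left, z up, the work surface at z = 0. Lengths are in mm, angles in degrees, forces in N, time in s.
With the tool pointing down it reaches from about 300 to 850 mm from the base axis. Payload 4.2 kg.
Tool frame: the origin (TCP) lies at the very end of the fingers, on their centre line; the grasp point (between the pads) lies 19 mm behind it; z points along the fingers, y is the line along which they close (so a half turn about z gives the same grasp; the last joint's range is limited). The gripper opens to 91 mm and grips with 3 to 60 N. Pads are 32 mm wide; open, the fingers measure 118 mm over their backs; the gripper's body (76 mm by 178 mm) begins 60 mm behind the grasp point.
Start: joints at [64.343, 18.312, 89.639, -0, 72.044, -1.146], TCP at [238.555, 523.197, 213.976] pointing down, gripper open.
Joint ranges: [-177.97, 177.97], [-48.28, 115.42], [12.27, 149.76], [-77.06, 257.06], [2.81, 150.46], [-146.56, 146.56]. Speed limits (degrees/s): [147.25, 147.25, 180, 180, 180, 180].

INTERFACE

Orientations are given as [roll, pitch, yaw] about the fixed x, y, z axes, in that order (R = Rz(yaw) Ry(pitch) Rx(roll)).
In Python, from workcell import * gives the robot as it stands.
- The arm moves only by the tool move_arm, never from a script. Its argument "motion" is a list of rows, each a list of 3 entries, a list of its own where there are three numbers: the finger opening in mm, from 0 to 91.2, then the shift along the world's x, y, z in units of 25 mm (1.0 is 25 mm), then the turn, a rotation vector about the world's x, y, z in units of 4 degrees (1.0 is 4 degrees). In form: [[grip, [x, y, z], [ax, ay, az]], ...]. A call has 1 to 20 rows; each row shifts and turns the commanded pose from where the row before left it; what a row does not reach is not made up. A row lasts 1/12 s, in which the tool goes at most 41.7 mm and 7.16 degrees, less where a joint would pass 70% of its speed; a pose out of reach is approached as far as the arm can. A call with a number of a shift or a turn outside -1 to 1 is refused whole. A call with a gripper value outside its range is refused whole. The fingers move at their own pace and stop on an object; "grip_force" is the grip in N (left out, the last holds). Time passes only in rows, so rows that do not move let the fingers close. It gives the time, the measured TCP pose, the force, the opening and the grip force at its end, in the units of the state.
- state(): the state, without advancing time (a new reading comes with each control period).
- grab_frame(name): name is "side" or "top"; returns the picture (384x512x3 uint8, blue, green, red); there is no depth.
- camera_info(name): a dict with "fx", "fy", "cx", "cy" (pixels), "rvec" (rotation vector, rad) and "tvec" (3), from world to camera coordinates, as OpenCV has them. Camera axes: x right, y down, z forward; pixel columns grow to the right and rows downward; lengths in mm; the calibration is good to about 2 mm. A picture is of the moment at which its call begins. camera_info takes no time and is no camera call.
- job_done(): hands the job in; it is judged then, once.
The state is a dict: "time_s": time; "qpos": joint angles; "qvel": joint speeds; "effort": joint torques, N m; "ee_pos": TCP position; "ee_rot": TCP orientation; "force": force on the tool from outside, world axes, zero at the start; "torque": the same for the moment, N m; "gripper_width": finger opening in mm; "gripper_force": force on a finger pad.
Only numpy, scipy, OpenCV 4.12 (cv2) and the standard library are available. Lean on these libraries where they do the work, as an engineer would, in place of code of your own. Each camera call takes 0.05 s, during which the arm holds its last target. There are 200 camera calls.

TASK

Lift the orange carry tray by its black bar and lower it, level, onto the blue module standing in the yellow-edged dock, so that its four corner lugs drop into the module's corner sockets; feel for them, because the module stands loosely in the dock. Then press the tray down gently but firmly until it sits fully home and flush all round, never bearing on the module with more than 50 N, let go, and leave the other things on the bench undisturbed.

Things in the scene. Friction and masses are not known exactly. Their poses are not given: they have to be found in the camera images.
- tray_grip (a point): Centre of the black bar of the loose orange tray, 114 mm above its lug ends. The bar runs along the tray's x: 160 mm long, 24 mm wide (grasp across it, along y, from above), 22 mm tall. Below it is free space: a partition's top is 46 mm below this point, uprights stand 73 mm either side along x. z is up; half a turn makes no difference. At the start the tray stands on the bench on its lugs.
- tray_base (a point): Centre of the same tray at the level of its lug ends. Shell 260 x 190 mm (x, y), underside 14 mm and rim 74 mm above this point; about 0.5 kg (+-20 %). Four round black lugs, 17 mm in diameter, 14 mm long with 1 mm edge taper, stand down at x +-108, y +-73 mm.
- dock: Fixed dock: steel plate 290 x 230 mm (x, y), 6 mm thick, yellow edge 16 mm tall; origin at the centre of its underside on the bench. In it stands a loose blue open module, 260 x 190 x 90 mm, 1.8 kg, with play: its centre is up to 7.5 mm off the dock's along the dock's x and up to 7.5 mm along its y, turned at most 0.5 degrees from it. The module's own pose is not given: feel or look for it.
- dock_rim (a point): Point over the dock's centre at the height of the module's rim, 96 mm above the bench. The module's four grey corner posts (36 mm square, tops level with the rim) have 20 mm square sockets at x +-108, y +-73 mm from the module's centre (off by its play), like the tray's lugs. Inside the module, below the rim, lie a grey tape roll and a yellow block.
- dock_home (a point): Point over the dock's centre, 196 mm above the bench: the height of tray_grip when fully home (tray underside on module rim). Lugs on top of the posts: 14 mm higher. The lugs drop in 7 mm onto stiff friction pads that carry the tray and stay where pushed; pushing all four down the last 7 mm takes about 12 N in all, tray weight included (a few N more if moved fast).
- spray: Bystander: green trigger spray bottle, about 72 mm wide, 167 mm tall; origin at its underside
- jug: Bystander: white jar with a red cap, 90 mm wide, 150 mm tall; origin at its underside
- can: Bystander: blue can, 74 mm wide, 120 mm tall; origin at its underside
- mug: Bystander: blue mug, 76 mm wide, 85 mm tall, standing near the robot between the two working places; origin at its underside
- driver: Bystander: screwdriver lying between the two working places, along x; origin at its underside
- scraper: Bystander: hand brush lying to the left, along x; origin at its underside

How it is judged:
By the outcome, as a careful person would: the job done as asked, in the order asked, and still so for the second after the job is handed in, with the robot touching nothing.
It also fails if it takes over 72 s, if anything falls off the work surface, if the arm or the gripper's body presses on something with over 40 N, if the wrist force passes 120 N, or if a joint passes its speed limit or range.

## Working session

There is one attempt and no reset: what is moved stays moved. The work goes in short steps, Python scripts to look and compute and a tool call to move; the robot and the scene stay as the last step left them, time stands still between calls to the robot, and variables do not carry over. Pictures are saved under pics/ and viewed, at most 10 in all, crops included, and the job is handed in when it is done.

Besides the shell and the picture viewer there is one more tool, called after ">>>" in YAML: its name, and indented under it one key for each argument. move_arm: Moves the arm, as the interface text tells. Shifts and turns lie within -1 to 1; 1 stands for 25 mm of shift or 4 degrees of turn. Its arguments: {"type":"object","properties":{"motion":{"type":"array","items":{"type":"array"}},"grip_force":{"type":"number"}},"required":["motion"]}

```bash
mkdir -p pics; python3 - <<'E'
from workcell import *
import cv2,numpy as np
for n in("top","side"):
    cv2.imwrite(f"pics/{n}0.png",grab_frame(n)); c=camera_info(n)
    R=cv2.Rodrigues(np.array(c["rvec"]))[0]; print(n,c,-R.T@np.array(c["tvec"]))
print(state())
E
```

```text
top {'fx': 443.9264759356711, 'fy': 443.9264759356711, 'cx': 257.8563756871545, 'cy': 196.88909282507458, 'rvec': array([ 2.18349895, -2.14193156,  0.12029408]), 'tvec': array([  -1.77612838,  566.94529276, 1485.15092798])} [ 396.54630319    5.35062832 1539.42385284]
side {'fx': 467.38972306617336, 'fy': 467.38972306617336, 'cx': 255.245077800006, 'cy': 184.99500883244113, 'rvec': array([ 2.40817952, -0.45188798,  0.18514014]), 'tvec': array([-523.34278771,  242.47014242, 1736.64858004])} [  123.15660276 -1052.33596692  1491.9950395 ]
{'time_s': 0.1, 'qpos': array([ 6.43422220e+01,  1.83490787e+01,  8.96980030e+01, -1.61162525e-04,
        7.20445869e+01, -1.14507073e+00]), 'qvel': array([ 0.02016448, -0.097705  , -0.17276471, -0.03359321,  0.08723887,
        0.02916598]), 'effort': array([-6.78089364e-04, -4.13331485e+01, -2.32512259e+01,  7.28320959e-02,
        4.22261108e-02, -6.60876776e-05]), 'ee_pos': array([238.36547588, 522.77946853, 213.20289867]), 'ee_rot': array([-1.79908347e+02, -1.67869509e-03,  1.55487341e+02]), 'force': array([0.39494892, 0.35232401, 0.18065608]), 'torque': array([-0.0318423 ,  0.01529191, -0.03935352]), 'gripper_force': 0.0, 'gripper_width': 90.88857412465595}
```

View pics/top0.png

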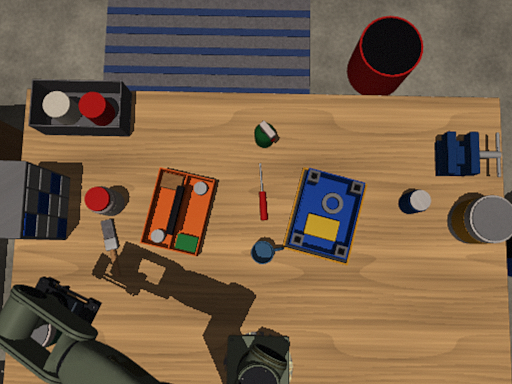

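View pics/side0.png

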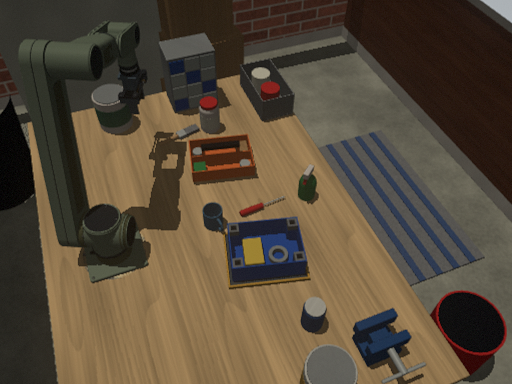

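The top view shows the orange tray around (178,210) with its black bar from (185,185) to (168,235). The blue module is around (327,215), with the screwdriver and mug in between.

```bash
cat > h.py <<'E'
from workcell import *
import cv2,numpy as np
def ray(n,uv,z):
    c=camera_info(n);R=cv2.Rodrigues(np.array(c["rvec"]))[0];o=-R.T@np.array(c["tvec"])
    uv=np.atleast_2d(uv).astype(float)
    d=np.c_[(uv[:,0]-c["cx"])/c["fx"],(uv[:,1]-c["cy"])/c["fy"],np.ones(len(uv))]@R
    return (o+d*((z-o[2])/d[:,2])[:,None])[:,:2]
def proj(n,P):
    c=camera_info(n);K=np.array([[c["fx"],0,c["cx"]],[0,c["fy"],c["cy"]],[0,0,1]])
    return cv2.projectPoints(np.array(P,float).reshape(-1,1,3),np.array(c["rvec"]),np.array(c["tvec"]),K,None)[0][:,0]
def big(m): return max(cv2.findContours(m.astype(np.uint8),cv2.RETR_EXTERNAL,cv2.CHAIN_APPROX_NONE)[0],key=cv2.contourArea)
E
python3 - <<'E'
from h import *
for n in("top","side"):
    im=cv2.imread(f"pics/{n}0.png");h=cv2.cvtColor(im,cv2.COLOR_BGR2HSV)
    o=(h[...,0]<14)&(h[...,1]>190)&(h[...,2]>90)
    x,y,w,hh=(140,165,80,92) if n=="top" else (185,132,72,52)
    oo=np.zeros_like(o);oo[y:y+hh,x:x+w]=o[y:y+hh,x:x+w]
    c=cv2.convexHull(big(cv2.morphologyEx(oo.astype(np.uint8),cv2.MORPH_CLOSE,np.ones((9,9)))))
    print(n,"tray hull z74",cv2.minAreaRect(ray(n,c[:,0],74).astype(np.float32)))
    m=np.zeros(o.shape,np.uint8);cv2.fillConvexPoly(m,c,1)
    b=big((m>0)&(im.max(2)<50))
    print(" bar z125",cv2.minAreaRect(ray(n,b[:,0],125).astype(np.float32)),"px",cv2.boundingRect(b))
a=cv2.imread("pics/top0.png")[160:270,135:375];cv2.imwrite("pics/a.png",cv2.resize(a,None,fx=3.3,fy=3.3,interpolation=cv2.INTER_CUBIC))
a=cv2.imread("pics/side0.png")[210:290,215:315];cv2.imwrite("pics/b.png",cv2.resize(a,None,fx=7,fy=7,interpolation=cv2.INTER_CUBIC))
E
```

```text
top tray hull z74 ((511.69293212890625, 274.09393310546875), (190.86228942871094, 260.2909240722656), 77.81542205810547)
 bar z125 ((503.9791259765625, 272.6112060546875), (36.98942947387695, 229.8775177001953), 78.39289855957031) px (163, 177, 24, 72)
side tray hull z74 ((542.8015747070312, 225.71612548828125), (142.09445190429688, 195.81117248535156), 87.54470825195312)
 bar z125 ((534.2392578125, 241.1900634765625), (21.26547622680664, 94.18037414550781), 85.1310806274414) px (216, 143, 23, 6)
```

View pics/a.png

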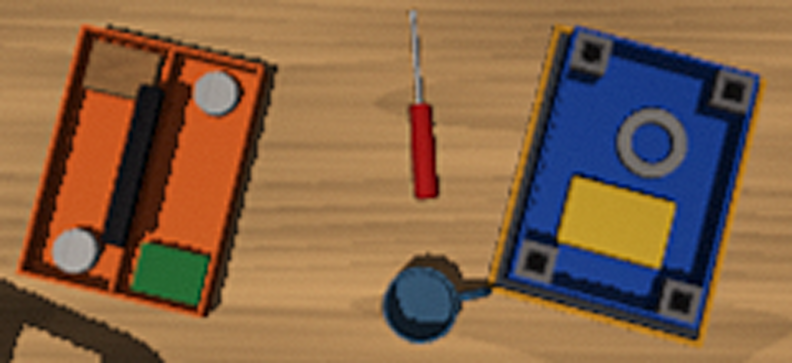

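View pics/b.png

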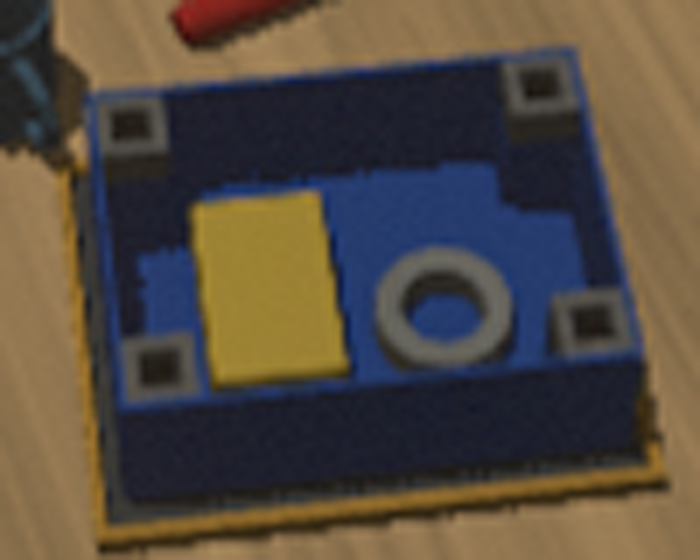

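Crop a shows the bar's centre near (134,166). The socket openings are near (592,52), (733,91), (537,262) and (680,300). In crop b they are near (130,127), (541,84), (159,370) and (594,322).

```bash
python3 - <<'E'
from h import *
T={"top":(3.3,(135,160),"a",[(733,91),(592,52),(680,300),(537,262)],12),"side":(7,(215,210),"b",[(594,322),(541,84),(159,370),(130,127)],22)}
for n,(s,off,f,pts,r) in T.items():
    im=cv2.imread(f"pics/{f}.png");g=im.max(2).astype(float);P=[]
    for (u,v) in pts:
        w=g[v-r:v+r+1,u-r:u+r+1];k=w<(w.min()*.5+np.percentile(w,85)*.5)
        lab=cv2.connectedComponents(k.astype(np.uint8))[1];k=lab==lab[r,r]
        yy,xx=np.nonzero(k);P.append(((u-r+xx.mean()+.5)/s-.5+off[0],(v-r+yy.mean()+.5)/s-.5+off[1]))
    W=ray(n,P,96);print(n,np.round(W,1).tolist())
    # order: +x-y(front right), +x+y, -x-y, -x+y
    print(" ctr",W.mean(0),"xlen",np.linalg.norm(W[0]-W[2]),np.linalg.norm(W[1]-W[3]),"ylen",np.linalg.norm(W[1]-W[0]),np.linalg.norm(W[3]-W[2]))
    d=W[0]+W[1]-W[2]-W[3];e=W[1]+W[3]-W[0]-W[2];print(" yaw x",np.degrees(np.arctan2(d[1],d[0]))," yaw from y",np.degrees(np.arctan2(-e[0],e[1])))
im=cv2.imread("pics/a.png");q=np.array([im.max(2)<42][0]);q[:, :95]=0;q[:,165:]=0;q[:80]=0;q[250:]=0
b=big(q);B=ray("top",(b[:,0]+.5)/3.3-.5+np.array([135,160]),125);print("bar",cv2.minAreaRect(B.astype(np.float32)))
im=cv2.imread("pics/top0.png")
print("edges tcp proj",proj("top",[[511.7,274.1,74],[511.7,274.1,125]]),proj("side",[[511.7,274.1,74],[511.7,274.1,125]]))
E
```

```text
top [[597.9, -314.9], [634.2, -173.9], [389.2, -262.0], [424.9, -120.6]]
 ctr [ 511.55325778 -217.82387837] xlen 215.35421302083222 215.988040860558 ylen 145.56594578273754 145.88832740631216
 yaw x -14.249794684283735  yaw from y -14.314107212030162
side [[599.0, -318.6], [634.6, -177.2], [390.0, -265.6], [425.6, -124.7]]
 ctr [ 512.28727864 -221.5142198 ] xlen 215.63747002609722 215.46291747981465 ylen 145.84813841963106 145.36294220302293
 yaw x -14.177171577829851  yaw from y -14.15641862414641
bar ((510.2325744628906, 272.5403137207031), (29.61101722717285, 172.48529052734375), 77.38060760498047)
edges tcp proj [[177.51131328 210.49194895]
 [174.63685425 209.18605918]] [[220.3267957  151.67276233]
 [219.80405257 143.04636098]]
```

>>> move_arm:
  motion:
    - [80,[0.778,-0.713,0],[0,0,0.216]]
    - [80,[0.778,-0.713,0],[0,0,0.216]]
    - [80,[0.778,-0.713,0],[0,0,0.216]]
    - [80,[0.778,-0.713,0],[0,0,0.216]]
    - [80,[0.778,-0.713,0],[0,0,0.216]]
    - [80,[0.778,-0.713,0],[0,0,0.216]]
    - [80,[0.778,-0.713,0],[0,0,0.216]]
    - [80,[0.778,-0.713,0],[0,0,0.216]]
    - [80,[0.778,-0.713,0],[0,0,0.216]]
    - [80,[0.778,-0.713,0],[0,0,0.216]]
    - [80,[0.778,-0.713,0],[0,0,0.216]]
    - [80,[0.778,-0.713,0],[0,0,0.216]]
    - [80,[0.778,-0.713,0],[0,0,0.216]]
    - [80,[0.778,-0.713,0],[0,0,0.216]]
    - [80,[0,0,0],[0,0,0]]
    - [80,[0,0,0],[0,0,0]]
    - [80,[0,0,0],[0,0,0]]

```text
time_s: 1.52
ee_pos: [510.3, 273.8, 213.5]
ee_rot: [-180.0, -0.1, 167.6]
force: [-0.1, -0.4, 0.6]
gripper_width: 80.1
gripper_force: 0.0
```

>>> move_arm:
  motion:
    - [70,[0,0,-0.8],[0,0,0]]
    - [60,[0,0,-0.8],[0,0,0]]
    - [60,[0,0,-0.8],[0,0,0]]
    - [60,[0,0,-0.8],[0,0,0]]
    - [60,[0,0,-0.8],[0,0,0]]
    - [60,[0,0,-0.76],[0,0,0]]
    - [60,[0,0,0],[0,0,0]]
    - [60,[0,0,0],[0,0,0]]

```text
time_s: 2.18
ee_pos: [509.6, 274.2, 94.5]
ee_rot: [-179.9, -0.1, 167.7]
force: [0.6, 1.0, -0.8]
gripper_width: 59.9
gripper_force: 0.0
```

>>> move_arm:
  motion:
    - [40,[0,0,0],[0,0,0]]
    - [30,[0,0,0],[0,0,0]]
    - [25,[0,0,0],[0,0,0]]
    - [20,[0,0,0],[0,0,0]]
    - [15,[0,0,0],[0,0,0]]
    - [15,[0,0,0],[0,0,0]]
    - [15,[0,0,0],[0,0,0]]
    - [15,[0,0,0],[0,0,0]]
    - [15,[0,0,0],[0,0,0]]
    - [15,[0,0,0],[0,0,0]]
  grip_force: 50

```text
time_s: 3.02
ee_pos: [511.7, 275.0, 95.9]
ee_rot: [179.8, 0.1, 167.5]
force: [0.3, 5.7, 3.9]
gripper_width: 23.8
gripper_force: 50.0
```

>>> move_arm:
  motion:
    - [15,[0,0,0.2],[0,0,0]]
    - [15,[0,0,0.4],[0,0,0]]
    - [15,[0,0,0.6],[0,0,0]]
    - [15,[0,0,0.6],[0,0,0]]
    - [15,[0,0,0.6],[0,0,0]]
    - [15,[0,0,0.6],[0,0,0]]
    - [15,[0,0,0.6],[0,0,0]]
    - [15,[0,0,0.6],[0,0,0]]
    - [15,[0,0,0.6],[0,0,0]]
    - [15,[0,0,0.6],[0,0,0]]
    - [15,[0,0,0.4],[0,0,0]]
    - [15,[0,0,0.2],[0,0,0]]
    - [15,[0,0,0],[0,0,0]]
    - [15,[0,0,0],[0,0,0]]
    - [15,[0,0,0],[0,0,0]]

```text
time_s: 4.27
ee_pos: [510.2, 273.2, 243.7]
ee_rot: [-179.9, -0.1, 167.6]
force: [0.1, 0.1, -6.5]
gripper_width: 23.8
gripper_force: 50.0
```

```bash
python3 - <<'E'
from h import *
s=state();print({k:np.round(s[k],2) for k in("ee_pos","ee_rot","force","torque","gripper_width")})
print(ray("top",[(265,133)],150),ray("top",[(263,165)],10))
E
```

```text
{'ee_pos': array([510.17, 273.18, 243.69]), 'ee_rot': array([-1.7989e+02, -1.2000e-01,  1.6759e+02]), 'force': array([ 0.1 ,  0.12, -6.49]), 'torque': array([-0.02,  0.  ,  0.01]), 'gripper_width': np.float64(23.76)}
[[759.80049775 -10.08368975]] [[681.85597386  -6.643648  ]]
```

>>> move_arm:
  motion:
    - [15,[0,-0.2,0],[0,0,0]]
    - [15,[0,-0.4,0],[0,0,0]]
    - [15,[0,-0.6,0],[0,0,0]]
    - [15,[0,-0.7,0],[0,0,0]]
    - [15,[0,-0.7,0],[0,0,0]]
    - [15,[0,-0.7,0],[0,0,0]]
    - [15,[0,-0.7,0],[0,0,0]]
    - [15,[0,-0.7,0],[0,0,0]]
    - [15,[0,-0.7,0],[0,0,0]]
    - [15,[0,-0.7,0],[0,0,0]]
    - [15,[0,-0.7,0],[0,0,0]]
    - [15,[0,-0.7,0],[0,0,0]]
    - [15,[0,-0.7,0],[0,0,0]]
    - [15,[0,-0.7,0],[0,0,0]]
    - [15,[0,-0.7,0],[0,0,0]]
    - [15,[0,-0.7,0],[0,0,0]]
    - [15,[0,-0.7,0],[0,0,0]]
    - [15,[0,-0.7,0],[0,0,0]]
    - [15,[0,-0.7,0],[0,0,0]]
    - [15,[0,-0.7,0],[0,0,0]]

```text
time_s: 5.93
ee_pos: [509.7, -56.0, 245.0]
ee_rot: [-180.0, -0.0, 167.5]
force: [-0.1, -0.2, -6.0]
gripper_width: 23.8
gripper_force: 50.0
```

>>> move_arm:
  motion:
    - [15,[0,-0.7,0],[0,0,-0.05]]
    - [15,[0,-0.7,0],[0,0,-0.05]]
    - [15,[0,-0.7,0],[0,0,-0.05]]
    - [15,[0,-0.7,0],[0,0,-0.05]]
    - [15,[0,-0.7,0],[0,0,-0.05]]
    - [15,[0,-0.7,0],[0,0,-0.05]]
    - [15,[0,-0.7,0],[0,0,-0.05]]
    - [15,[0,-0.6,0],[0,0,-0.05]]
    - [15,[0,-0.5,0],[0,0,-0.05]]
    - [15,[0.02,-0.3,0],[0,0,0]]
    - [15,[0.02,-0.2,0],[0,0,0]]
    - [15,[0,-0.13,0],[0,0,0]]
    - [15,[0,0,0],[0,0,0]]
    - [15,[0,0,0],[0,0,0]]
    - [15,[0,0,0],[0,0,0]]
    - [15,[0,0,0],[0,0,0]]

```text
time_s: 7.27
ee_pos: [511.9, -219.0, 245.0]
ee_rot: [180.0, -0.0, 165.8]
force: [0.0, -0.6, -5.6]
gripper_width: 23.9
gripper_force: 50.0
```

```bash
python3 - <<'E'
from h import *
for n in("top","side"): cv2.imwrite(f"pics/{n}1.png",grab_frame(n))
s=state();print({k:np.round(s[k],2) for k in("ee_pos","ee_rot","force","torque","gripper_width")})
a=cv2.imread("pics/top1.png")[150:290,270:400];b=cv2.imread("pics/side1.png")[130:300,190:340]
f=lambda x:cv2.resize(x,(390,440),interpolation=cv2.INTER_CUBIC)
cv2.imwrite("pics/c.png",np.hstack([f(a),f(b)]))
E
```

```text
{'ee_pos': array([ 511.91, -219.13,  245.01]), 'ee_rot': array([179.99,  -0.  , 165.83]), 'force': array([-0.07,  0.04, -5.74]), 'torque': array([0.01, 0.05, 0.  ]), 'gripper_width': np.float64(23.74)}
```

View pics/c.png

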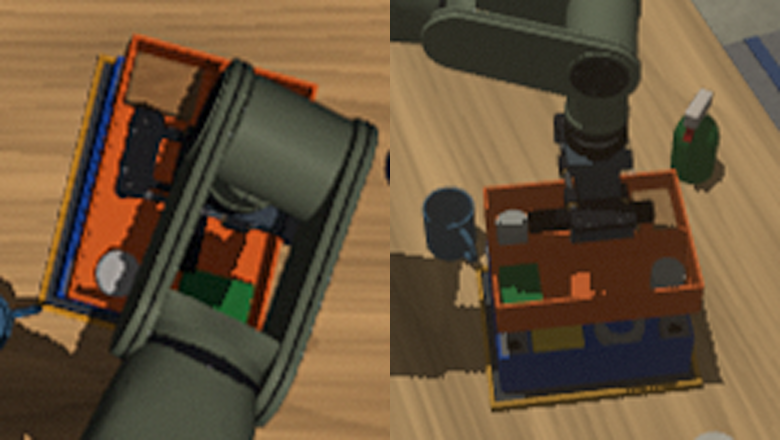

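The left half of the picture is the top view. The tray hangs over the module with rim corners at (135,38), (316,88) and (70,298). The right half is the side view, showing the whole tray and the four sockets below it. I'll get the corners from masks.

```bash
python3 - <<'E'
from h import *
def rectfit(W): pass
# side
for n,roi in(("side",(190,130,150,170)),("top",(270,150,130,140))):
    im=cv2.imread(f"pics/{n}1.png");x,y,w,h=roi
    c=cv2.resize(im[y:y+h,x:x+w],None,fx=4,fy=4,interpolation=cv2.INTER_CUBIC);H=cv2.cvtColor(c,cv2.COLOR_BGR2HSV)
    m=((H[...,0]<13)&(H[...,1]>170)&(H[...,2]>60)).astype(np.uint8)
    m=cv2.morphologyEx(m,cv2.MORPH_OPEN,np.ones((3,3)))
    if n=="side": b=cv2.convexHull(big(m))
    else:
        pts=cv2.findNonZero(m);nl,l,st,_=cv2.connectedComponentsWithStats(m);
        b=cv2.convexHull(np.vstack([cv2.findNonZero((l==i).astype(np.uint8)) for i in range(1,nl) if st[i,4]>150]))
    p=cv2.approxPolyDP(b,7,True)[:,0];P=(p+.5)/4-.5+np.array([x,y])
    print(n)
    for q,a,t in zip(P,ray(n,P,224),ray(n,P,164)): print(np.round(q,1),"z224",np.round(a,1),"z164",np.round(t,1))
R=np.array([[np.cos(np.radians(-14.2)),-np.sin(np.radians(-14.2))],[np.sin(np.radians(-14.2)),np.cos(np.radians(-14.2))]])
for sx,sy in((1,1),(1,-1),(-1,1),(-1,-1)): print((sx,sy),np.round(R@[130*sx,95*sy]+[511.9,-219.3],1))
E
```

```text
side
[299.1 194.9] z224 [ 659.9 -162.3] z164 [ 685.3 -120.1]
[309.9 238.6] z224 [ 615.2 -340.2] z164 [ 638.5 -306.5]
[308.4 249.4] z224 [ 592.9 -375.3] z164 [ 615.1 -343.3]
[231.4 257.1] z224 [ 354.5 -314.2] z164 [ 365.5 -279.3]
[225.9 202.4] z224 [ 410.2 -102.4] z164 [423.8 -57.5]
top
[375.4 176.6] z224 [ 613.  -342.3] z164 [ 622.9 -358.2]
[356.9 254.4] z224 [ 380.8 -285.6] z164 [ 380.1 -298.8]
[303.6 247.6] z224 [ 397.5 -129. ] z164 [ 397.5 -135.1]
[292.1 243.9] z224 [407.8 -95. ] z164 [408.3 -99.6]
[314.1 160.4] z224 [ 659.  -158.6] z164 [ 671. -166.]
(1, 1) [ 661.2 -159.1]
(1, -1) [ 614.6 -343.3]
(-1, 1) [409.2 -95.3]
(-1, -1) [ 362.6 -279.5]
```

>>> move_arm:
  motion:
    - [15,[0.01,0,-0.3],[0,0,0]]
    - [15,[0,0,-0.4],[0,0,0]]
    - [15,[0,0,-0.4],[0,0,0]]
    - [15,[0,0,-0.4],[0,0,0]]
    - [15,[0,0,-0.3],[0,0,0]]
    - [15,[0,0,-0.2],[0,0,0]]
    - [15,[0,0,0],[0,0,0]]
    - [15,[0,0,0],[0,0,0]]
    - [15,[0,0,0],[0,0,0]]

```text
time_s: 8.12
ee_pos: [512.5, -219.8, 195.4]
ee_rot: [-180.0, 0.1, 165.8]
force: [-0.6, -0.1, -5.3]
gripper_width: 23.6
gripper_force: 50.0
```

>>> move_arm:
  motion:
    - [15,[0,0,-0.04],[0,0,0]]
    - [15,[0,0,-0.04],[0,0,0]]
    - [15,[0,0,-0.04],[0,0,0]]
    - [15,[0,0,-0.04],[0,0,0]]
    - [15,[0,0,-0.04],[0,0,0]]
    - [15,[0,0,0],[0,0,0]]
    - [15,[0,0,0],[0,0,0]]

```text
time_s: 8.7
ee_pos: [512.3, -219.7, 191.3]
ee_rot: [-180.0, 0.1, 165.8]
force: [-1.6, 0.5, 4.2]
gripper_width: 23.9
gripper_force: 50.0
```

```bash
python3 - <<'E'
from h import *
s=state();print({k:np.round(s[k],3) for k in("ee_pos","ee_rot","force","torque")})
a=np.radians(-14.2);t=s["torque"];print("torque in tray axes",np.cos(a)*t[0]+np.sin(a)*t[1],-np.sin(a)*t[0]+np.cos(a)*t[1])
E
```

```text
{'ee_pos': array([ 512.346, -219.688,  191.261]), 'ee_rot': array([-1.79992e+02,  8.80000e-02,  1.65785e+02]), 'force': array([-1.588,  0.542,  4.241]), 'torque': array([ 0.288,  0.555, -0.001])}
torque in tray axes 0.14331897893159515 0.6089981120896775
```

>>> move_arm:
  motion:
    - [15,[-0.02,0.005,0],[0,0,0]]
    - [15,[-0.02,0.005,0],[0,0,0]]
    - [15,[0,0,0],[0,0,0]]

```text
time_s: 8.95
ee_pos: [512.2, -219.7, 191.3]
ee_rot: [-180.0, 0.2, 165.8]
force: [-0.6, 0.8, 5.2]
gripper_width: 23.7
gripper_force: 50.0
```

>>> move_arm:
  motion:
    - [15,[-0.02,0.005,0],[0,0,0]]
    - [15,[-0.02,0.005,0],[0,0,0]]
    - [15,[0,0,0],[0,0,0]]

```text
time_s: 9.2
ee_pos: [511.9, -219.6, 191.3]
ee_rot: [-180.0, 0.3, 165.8]
force: [3.3, 0.1, 5.5]
gripper_width: 23.6
gripper_force: 50.0
```

```bash
cat > t.py <<'E'
from h import *
s=state();a=np.radians(-14.2);C=np.array([[np.cos(a),np.sin(a)],[-np.sin(a),np.cos(a)]])
F=np.r_[C@s["force"][:2],s["force"][2]+5.7];T=C@s["torque"][:2]
x=-(T[1]+.095*F[0])/F[2]*1000;y=(T[0]-.095*F[1])/F[2]*1000
print("F'",F.round(1),"T'",T.round(2),"contact xy'",round(x),round(y),s["ee_pos"].round(2),s["ee_rot"].round(2))
E
python3 t.py
```

```text
F' [ 3.2  0.9 11.2] T' [ 0.22 -0.11] contact xy' -17 13 [ 511.93 -219.62  191.27] [-179.99    0.3   165.78]
```

>>> move_arm:
  motion:
    - [15,[0.04,-0.01,0],[0,0,0]]
    - [15,[0.04,-0.01,0],[0,0,0]]
    - [15,[0.02,-0.005,0],[0,0,0]]
    - [15,[0,0,0],[0,0,0]]
    - [15,[0,0,0],[0,0,0]]

```text
time_s: 9.62
ee_pos: [512.5, -219.7, 191.1]
ee_rot: [-180.0, 0.0, 165.8]
force: [-3.8, 1.5, 8.4]
gripper_width: 23.7
gripper_force: 50.0
```

```bash
python3 t.py
```

```text
F' [-4.1  0.6 14.1] T' [0.13 0.61] contact xy' -16 5 [ 512.45 -219.72  191.13] [-1.7999e+02  3.0000e-02  1.6579e+02]
```

>>> move_arm:
  motion:
    - [15,[0.02,-0.005,0],[0,0,0]]
    - [15,[0.02,-0.005,0],[0,0,0]]
    - [15,[0,0,0],[0,0,0]]
    - [15,[0,0,0],[0,0,0]]

```text
time_s: 9.95
ee_pos: [513.4, -219.7, 189.9]
ee_rot: [180.0, -0.1, 165.8]
force: [-1.1, 1.8, 3.8]
gripper_width: 23.4
gripper_force: 50.0
```

```bash
python3 t.py
```

```text
F' [-1.5  1.5  9.5] T' [0.3  0.84] contact xy' -74 17 [ 513.36 -219.69  189.92] [ 1.7997e+02 -6.0000e-02  1.6582e+02]
```

>>> move_arm:
  motion:
    - [15,[0.02,-0.005,0],[0,0,0]]
    - [15,[0,0,-0.02],[0,0,0]]
    - [15,[0,0,0],[0,0,0]]
    - [15,[0,0,0],[0,0,0]]

```text
time_s: 10.28
ee_pos: [514.0, -219.8, 189.4]
ee_rot: [180.0, -0.0, 165.8]
force: [-0.8, 2.7, 4.9]
gripper_width: 24.0
gripper_force: 50.0
```

```bash
python3 t.py
```

```text
F' [-1.4  2.4 10.6] T' [0.43 1.03] contact xy' -84 19 [ 513.96 -219.82  189.41] [ 1.7997e+02 -4.0000e-02  1.6581e+02]
```

>>> move_arm:
  motion:
    - [15,[0.006,0.025,0],[0,0,0]]
    - [15,[0,0,0],[0,0,0]]
    - [15,[0,0,0],[0,0,0]]

```text
time_s: 10.53
ee_pos: [514.1, -219.6, 189.3]
ee_rot: [-180.0, -0.0, 165.8]
force: [-1.1, -0.1, 3.5]
gripper_width: 23.5
gripper_force: 50.0
```

```bash
python3 t.py
```

```text
F' [-1.1 -0.4  9.2] T' [0.11 1.03] contact xy' -101 16 [ 514.07 -219.64  189.35] [-1.7998e+02 -3.0000e-02  1.6580e+02]
```

>>> move_arm:
  motion:
    - [15,[0.026,0.019,0],[0,0,0]]
    - [15,[0,0,0],[0,0,0]]
    - [15,[0,0,0],[0,0,0]]

```text
time_s: 10.78
ee_pos: [514.8, -219.0, 188.1]
ee_rot: [180.0, -0.1, 165.7]
force: [-0.7, 0.4, -5.8]
gripper_width: 23.8
gripper_force: 50.0
```

```bash
python3 t.py
```

```text
F' [-0.7  0.2 -0.1] T' [0.04 0.01] contact xy' -497 -198 [ 514.82 -218.98  188.07] [ 1.7998e+02 -5.0000e-02  1.6574e+02]
```

All four lugs are free at z=188, 3 mm below the post tops. Next is lowering onto the pads.

>>> move_arm:
  motion:
    - [15,[0,0,-0.04],[0,0,0]]
    - [15,[0,0,-0.04],[0,0,0]]
    - [15,[0,0,-0.04],[0,0,0]]
    - [15,[0,0,0],[0,0,0]]
    - [15,[0,0,0],[0,0,0]]

```text
time_s: 11.2
ee_pos: [514.9, -219.0, 186.2]
ee_rot: [180.0, -0.0, 165.8]
force: [0.2, 0.6, -5.2]
gripper_width: 23.8
gripper_force: 50.0
```

```bash
python3 t.py
```

```text
F' [0.1 0.7 0.5] T' [ 0.02 -0.04] contact xy' 57 -89 [ 514.86 -219.    186.23] [ 1.7999e+02 -2.0000e-02  1.6578e+02]
```

>>> move_arm:
  motion:
    - [15,[0,0,-0.04],[0,0,0]]
    - [15,[0,0,-0.04],[0,0,0]]
    - [15,[0,0,0],[0,0,0]]
    - [15,[0,0,0],[0,0,0]]

```text
time_s: 11.53
ee_pos: [514.9, -219.1, 185.1]
ee_rot: [-180.0, 0.0, 165.8]
force: [-1.7, 0.6, -1.0]
gripper_width: 24.0
gripper_force: 50.0
```

```bash
python3 t.py
```

```text
F' [-1.8  0.1  4.7] T' [0.08 0.16] contact xy' 3 14 [ 514.91 -219.06  185.06] [-1.8000e+02  4.0000e-02  1.6578e+02]
```

>>> move_arm:
  motion:
    - [15,[0,0,-0.02],[0,0,0]]
    - [15,[0,0,-0.02],[0,0,0]]
    - [15,[0,0,-0.02],[0,0,0]]
    - [15,[0,0,-0.02],[0,0,0]]
    - [15,[0,0,-0.02],[0,0,0]]
    - [15,[0,0,-0.02],[0,0,0]]
    - [15,[0,0,-0.02],[0,0,0]]
    - [15,[0,0,-0.02],[0,0,0]]
    - [15,[0,0,0],[0,0,0]]
    - [15,[0,0,0],[0,0,0]]

```text
time_s: 12.37
ee_pos: [515.3, -219.2, 181.7]
ee_rot: [-180.0, 0.1, 165.8]
force: [-2.2, 1.1, 6.0]
gripper_width: 23.8
gripper_force: 50.0
```

```bash
python3 t.py
```

```text
F' [-2.4  0.5 11.7] T' [0.13 0.64] contact xy' -36 7 [ 515.26 -219.15  181.66] [-1.7999e+02  8.0000e-02  1.6579e+02]
```

>>> move_arm:
  motion:
    - [15,[-0.005,0,-0.02],[0,0,0]]
    - [15,[-0.005,0,-0.02],[0,0,0]]
    - [15,[0,0,-0.02],[0,0,0]]
    - [15,[0,0,-0.02],[0,0,0]]
    - [15,[0,0,-0.02],[0,0,0]]
    - [15,[0,0,-0.02],[0,0,0]]
    - [15,[0,0,0],[0,0,0]]
    - [15,[0,0,0],[0,0,0]]

```text
time_s: 13.03
ee_pos: [515.2, -219.1, 178.7]
ee_rot: [-180.0, 0.1, 165.8]
force: [-1.6, 1.4, 5.4]
gripper_width: 23.7
gripper_force: 50.0
```

```bash
python3 t.py
```

```text
F' [-1.9  0.9 11.1] T' [0.12 0.63] contact xy' -41 3 [ 515.17 -219.14  178.72] [-1.8000e+02  1.0000e-01  1.6579e+02]
```

>>> move_arm:
  motion:
    - [15,[0,0,-0.02],[0,0,0]]
    - [15,[0,0,-0.02],[0,0,0]]
    - [15,[0,0,-0.02],[0,0,0]]
    - [15,[0,0,0],[0,0,0]]
    - [15,[0,0,0],[0,0,0]]

```text
time_s: 13.45
ee_pos: [514.9, -219.0, 178.3]
ee_rot: [-180.0, 0.1, 165.8]
force: [-5.6, 2.2, 11.6]
gripper_width: 23.7
gripper_force: 50.0
```

```bash
python3 t.py
```

```text
F' [-5.9  0.7 17.3] T' [0.21 0.79] contact xy' -13 8 [ 514.88 -219.02  178.3 ] [-1.7999e+02  1.2000e-01  1.6578e+02]
```

>>> move_arm:
  motion:
    - [15,[-0.02,0.005,0],[0.012,0.05,0]]
    - [15,[0,0,-0.02],[0,0,0]]
    - [15,[0,0,-0.02],[0,0,0]]
    - [15,[0,0,0],[0,0,0]]
    - [15,[0,0,0],[0,0,0]]

```text
time_s: 13.87
ee_pos: [514.8, -219.0, 178.2]
ee_rot: [-180.0, 0.0, 165.8]
force: [-6.6, 3.0, 14.3]
gripper_width: 23.6
gripper_force: 50.0
```

```bash
python3 t.py
```

```text
F' [-7.1  1.3 20. ] T' [0.23 0.67] contact xy' 1 6 [ 514.79 -219.01  178.22] [-1.7998e+02  1.0000e-02  1.6578e+02]
```

>>> move_arm:
  motion:
    - [15,[-0.01,0,-0.03],[0,0,0]]
    - [15,[-0.01,0,-0.03],[0,0,0]]
    - [15,[0,0,0],[0,0,0]]
    - [15,[0,0,0],[0,0,0]]

```text
time_s: 14.2
ee_pos: [514.5, -218.9, 177.7]
ee_rot: [-180.0, 0.1, 165.8]
force: [-8.1, 4.4, 19.5]
gripper_width: 23.3
gripper_force: 50.0
```

```bash
python3 t.py
```

```text
F' [-9.   2.3 25.2] T' [0.32 0.67] contact xy' 7 4 [ 514.46 -218.95  177.72] [-1.7999e+02  8.0000e-02  1.6578e+02]
```

>>> move_arm:
  motion:
    - [15,[-0.01,0,-0.03],[0,0,0]]
    - [15,[-0.01,0,-0.03],[0.005,0.02,0]]
    - [15,[0,0,0],[0,0,0]]
    - [15,[0,0,0],[0,0,0]]

```text
time_s: 14.53
ee_pos: [514.4, -218.9, 177.6]
ee_rot: [-180.0, 0.1, 165.8]
force: [-8.8, 5.0, 25.6]
gripper_width: 23.4
gripper_force: 50.0
```

```bash
python3 t.py
```

```text
F' [-9.8  2.7 31.3] T' [0.47 0.96] contact xy' -1 7 [ 514.38 -218.9   177.57] [-1.7999e+02  1.0000e-01  1.6578e+02]
```

>>> move_arm:
  motion:
    - [15,[0,0,0.04],[0,0,0]]
    - [15,[-0.02,0.01,0.04],[0,0,0]]
    - [15,[-0.02,0.01,0.04],[0,0,0]]
    - [15,[0,0,0.04],[0,0,0]]
    - [15,[0,0,0],[0,0,0]]
    - [15,[0,0,0],[0,0,0]]

```text
time_s: 15.03
ee_pos: [514.3, -218.9, 177.6]
ee_rot: [-180.0, 0.1, 165.8]
force: [-0.1, 1.6, 7.3]
gripper_width: 24.3
gripper_force: 50.0
```

```bash
python3 t.py
```

```text
F' [-0.5  1.5 13. ] T' [ 0.28 -0.8 ] contact xy' 65 10 [ 514.31 -218.91  177.65] [-1.7999e+02  6.0000e-02  1.6578e+02]
```

>>> move_arm:
  motion:
    - [15,[0,0,0.04],[-0.012,-0.05,0]]
    - [15,[0,0,0.02],[0,0,0]]
    - [15,[0,0,0],[0,0,0]]
    - [15,[0,0,0],[0,0,0]]

```text
time_s: 15.37
ee_pos: [513.6, -218.8, 177.6]
ee_rot: [-180.0, 0.1, 165.8]
force: [4.4, -1.0, -0.5]
gripper_width: 23.9
gripper_force: 50.0
```

```bash
python3 t.py
```

```text
F' [4.5 0.1 5.2] T' [ 0.15 -1.53] contact xy' 212 26 [ 513.59 -218.84  177.62] [-1.7999e+02  1.0000e-01  1.6578e+02]
```

>>> move_arm:
  motion:
    - [30,[0,0,0],[0,0,0]]
    - [40,[0,0,0],[0,0,0]]
    - [50,[0,0,0],[0,0,0]]
    - [60,[0,0,0],[0,0,0]]
    - [60,[0,0,0],[0,0,0]]
    - [60,[0,0,0],[0,0,0]]
    - [60,[0,0,0],[0,0,0]]
    - [60,[0,0,0.2],[0,0,0]]
    - [60,[0,0,0.4],[0,0,0]]
    - [60,[0,0,0.8],[0,0,0]]
    - [60,[0,0,0.8],[0,0,0]]
    - [60,[0,0,0.8],[0,0,0]]
    - [60,[0,0,0.8],[0,0,0]]
    - [60,[0,0,0.4],[0,0,0]]
    - [60,[0,0,0],[0,0,0]]

```text
time_s: 16.62
ee_pos: [513.3, -218.9, 285.8]
ee_rot: [-179.9, 0.3, 165.8]
force: [1.0, -1.1, -0.2]
gripper_width: 60.3
gripper_force: 0.0
```

>>> move_arm:
  motion:
    - [60,[-0.3,0.5,0.3],[0,0,0]]
    - [60,[-0.3,0.8,0.3],[0,0,0]]
    - [60,[-0.3,0.8,0.3],[0,0,0]]
    - [60,[-0.3,0.8,0.3],[0,0,0]]
    - [60,[-0.3,0.8,0.3],[0,0,0]]
    - [60,[-0.3,0.8,0],[0,0,0]]
    - [60,[-0.3,0.8,0],[0,0,0]]
    - [60,[-0.3,0.8,0],[0,0,0]]
    - [60,[-0.3,0.8,0],[0,0,0]]
    - [60,[-0.3,0.8,0],[0,0,0]]
    - [60,[0,0.8,0],[0,0,0]]
    - [60,[0,0.8,0],[0,0,0]]
    - [60,[0,0.8,0],[0,0,0]]
    - [60,[0,0.4,0],[0,0,0]]
    - [60,[0,0,0],[0,0,0]]
    - [60,[0,0,0],[0,0,0]]

```text
time_s: 17.95
ee_pos: [436.5, 44.1, 319.5]
ee_rot: [-179.9, -0.1, 165.9]
force: [-0.6, -1.0, -0.5]
gripper_width: 60.0
gripper_force: 0.0
```

```bash
python3 - <<'E'
from h import *
for n in("top","side"): cv2.imwrite(f"pics/{n}2.png",grab_frame(n))
a=cv2.imread("pics/top2.png")[160:270,280:375];b=cv2.imread("pics/side2.png")[180:290,210:320]
f=lambda x,w:cv2.resize(x,(w,480),interpolation=cv2.INTER_CUBIC)
cv2.imwrite("pics/d.png",np.hstack([f(a,320),f(b,480)]))
E
```

```text
(no output)
```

View pics/d.png

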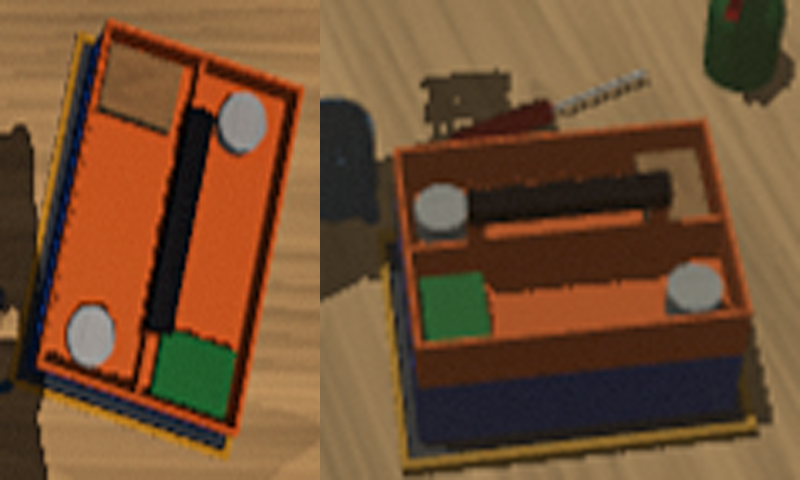

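View pics/side2.png

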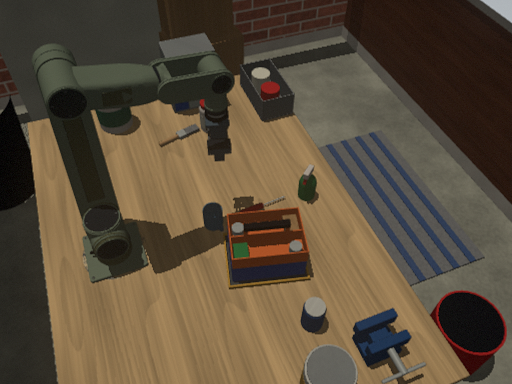

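The top and side crops show the tray square on the module with an even blue margin, and the bystanders are where they were. I'll check that it's level and fully home by pressing gently on each end of the bar with closed fingers.

>>> move_arm:
  motion:
    - [40,[0.303,-0.4,0],[0,0,0]]
    - [20,[0.303,-0.7,0],[0,0,0]]
    - [0,[0.303,-0.7,0],[0,0,0]]
    - [0,[0.303,-0.7,0],[0,0,0]]
    - [0,[0.303,-0.7,0],[0,0,0]]
    - [0,[0.303,-0.7,0],[0,0,0]]
    - [0,[0.303,-0.7,0],[0,0,0]]
    - [0,[0.303,-0.7,0],[0,0,0]]
    - [0,[0.303,-0.7,0],[0,0,0]]
    - [0,[0.303,-0.7,0],[0,0,0]]
    - [0,[0.303,-0.7,0],[0,0,0]]
    - [0,[0.303,-0.7,0],[0,0,0]]
    - [0,[0.303,-0.7,0],[0,0,0]]
    - [0,[0.303,-0.7,0],[0,0,0]]
    - [0,[0.303,-0.7,0],[0,0,0]]
    - [0,[0.303,-0.77,0],[0,0,0]]
    - [0,[0,0,0],[0,0,0]]
    - [0,[0,0,0],[0,0,0]]
    - [0,[0,0,0],[0,0,0]]
  grip_force: 10

```text
time_s: 19.63
ee_pos: [557.9, -230.9, 319.6]
ee_rot: [180.0, -0.1, 165.7]
force: [-0.5, -0.1, 1.1]
gripper_width: 0.4
gripper_force: 0.0
```

>>> move_arm:
  motion:
    - [0,[0,0,-0.4],[0,0,0]]
    - [0,[0,0,-0.8],[0,0,0]]
    - [0,[0,0,-0.8],[0,0,0]]
    - [0,[0,0,-0.8],[0,0,0]]
    - [0,[0,0,-0.8],[0,0,0]]
    - [0,[0,0,-0.4],[0,0,0]]
    - [0,[0,0,-0.1],[0,0,0]]
    - [0,[0,0,0],[0,0,0]]
    - [0,[0,0,0],[0,0,0]]
    - [0,[0,0,0],[0,0,0]]

```text
time_s: 20.47
ee_pos: [559.1, -230.3, 218.9]
ee_rot: [-180.0, 0.1, 165.8]
force: [0.8, -0.4, -0.1]
gripper_width: 0.7
gripper_force: 0.0
```

>>> move_arm:
  motion:
    - [0,[0,0,-0.1],[0,0,0]]
    - [0,[0,0,-0.1],[0,0,0]]
    - [0,[0,0,-0.1],[0,0,0]]
    - [0,[0,0,-0.1],[0,0,0]]
    - [0,[0,0,-0.06],[0,0,0]]
    - [0,[0,0,-0.04],[0,0,0]]
    - [0,[0,0,0],[0,0,0]]
    - [0,[0,0,0],[0,0,0]]

```text
time_s: 21.13
ee_pos: [558.4, -230.2, 207.3]
ee_rot: [-180.0, 0.0, 165.8]
force: [-3.0, 0.8, 9.4]
gripper_width: 0.6
gripper_force: 5.2
```

>>> move_arm:
  motion:
    - [0,[0,0,-0.04],[0,0,0]]
    - [0,[0,0,-0.04],[0,0,0]]
    - [0,[0,0,0],[0,0,0]]
    - [0,[0,0,0],[0,0,0]]

```text
time_s: 21.47
ee_pos: [558.4, -230.2, 207.2]
ee_rot: [-180.0, 0.1, 165.8]
force: [-5.2, 2.0, 18.0]
gripper_width: 0.5
gripper_force: 9.2
```

>>> move_arm:
  motion:
    - [0,[0,0,0.15],[0,0,0]]
    - [0,[0,0,0.45],[0,0,0]]
    - [0,[-0.5,0.125,0.2],[0,0,0]]
    - [0,[-0.75,0.19,0],[0,0,0]]
    - [0,[-0.75,0.19,0],[0,0,0]]
    - [0,[-0.75,0.19,0],[0,0,0]]
    - [0,[-0.75,0.19,0],[0,0,0]]
    - [0,[0,0,0],[0,0,0]]
    - [0,[0,0,-0.3],[0,0,0]]
    - [0,[0,0,-0.2],[0,0,0]]
    - [0,[0,0,-0.1],[0,0,0]]
    - [0,[0,0,-0.1],[0,0,0]]
    - [0,[0,0,0],[0,0,0]]
    - [0,[0,0,0],[0,0,0]]

```text
time_s: 22.63
ee_pos: [471.0, -208.0, 207.2]
ee_rot: [-180.0, -0.1, 165.8]
force: [-5.6, 1.7, 14.8]
gripper_width: 0.7
gripper_force: 7.4
```

>>> move_arm:
  motion:
    - [0,[0,0,-0.04],[0,0,0]]
    - [0,[0,0,-0.04],[0,0,0]]
    - [0,[0,0,0],[0,0,0]]
    - [0,[0,0,0],[0,0,0]]

```text
time_s: 22.97
ee_pos: [471.1, -208.0, 207.2]
ee_rot: [-180.0, -0.0, 165.8]
force: [-8.5, 2.9, 24.7]
gripper_width: 0.2
gripper_force: 12.4
```

Both ends of the bar read 207.2 mm, as expected when the tray is home and level. I'll withdraw and hand in.

>>> move_arm:
  motion:
    - [0,[0,0,0.15],[0,0,0]]
    - [0,[0,0,0.4],[0,0,0]]
    - [0,[0,0,0.8],[0,0,0]]
    - [0,[0,0,0.8],[0,0,0]]
    - [0,[0,0,0.8],[0,0,0]]
    - [0,[0,0,0.8],[0,0,0]]
    - [0,[0,0,0.4],[0,0,0]]
    - [0,[0,0,0],[0,0,0]]
    - [0,[0,0,0],[0,0,0]]
    - [0,[0,0,0],[0,0,0]]

```text
time_s: 23.8
ee_pos: [470.4, -207.8, 305.6]
ee_rot: [180.0, -0.2, 165.8]
force: [-0.4, 0.4, -0.4]
gripper_width: 0.0
gripper_force: 0.0
```

```bash
python3 -c "
from h import *
cv2.imwrite('pics/top3.png',grab_frame('top'));s=state();print(s['ee_pos'],s['force'],s['qvel'].round(2));print(job_done())"
```

```text
[ 470.3386031  -207.71831447  305.53990192] [-0.76703477  0.44896455  0.25508438] [-0.02 -0.15 -0.03  0.05 -0.01 -0.05]
the job is handed in; nothing more can be done
None
```

The tray is seated fully home and level on the module (both bar ends at 207.2 mm, 207 expected); bearing force read at most about 31 N, the gripper has let go, the other things look undisturbed in the pictures, and the job was handed in at about 24 s.

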